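# Gauge the filament feeder and hold its idler open

### The arm

A 6-joint arm with a two-finger parallel gripper is mounted at the origin on the work surface. World frame = base frame: x ahead of the robot, y to its left, z up, the work surface at z = 0. Lengths are in m, angles in rad, forces in N, time in s.
With the tool pointing down it reaches from about 0.25 to 0.725 m from the base axis. Payload 4 kg.
Tool frame: the origin (TCP) lies midway between the tips of the shut fingers; the grasp point (between the pads) lies 19 mm behind it; z points along the fingers, y is the direction in which the jaws open and shut (so a half turn about z gives the same grasp; the last joint's range is limited). The gripper opens to 85 mm and grips with 20 to 120 N. Pads are 22 mm wide; open, the fingers measure 114 mm over their backs; the gripper's body (76 mm by 85 mm) begins 54 mm behind the grasp point. The pads swing forward as they close: fully open they stand 13 mm farther back than shut.
Start: joints at [-1.119, 0.241, 0.005, 1.335, 0, 1.571], TCP at [0.218, -0.45, 0.231] pointing down, gripper open.
Joint ranges: [-2.72, 2.72], [-1.05, 1.87], [-1.09, 1.28], [-1.99, 2.15], [-1.42, 1.44], [-3.14, 3.14]. Speed limits (rad/s): [2.79, 2.79, 3.14, 3.14, 3.14, 3.14].

### API

Orientations are given as a unit quaternion [x, y, z, w].
In Python, from workcell import monitor, cams, order gives the robot as it stands.
- The arm moves only by the tool send_rows, never from a script. Its argument "moves" is a list of rows, each a list of 4 numbers: the shift along the tool's x, y, z as a fraction of full scale, then the turn about the tool's z as a fraction of full scale. A call has 1 to 20 rows; each row shifts and turns the commanded pose from where the row before left it, along the tool's axes as they then stand; what a row does not reach is not made up. Full scale, the value 1, is 100 cm for a shift and 0.1 rad for a turn. A row lasts 1/10 s, in which the tool goes at most 50 mm and 8.59 degrees, less where a joint would pass 70% of its speed; a pose out of reach is approached as far as the arm can. A call with a number of a shift or a turn outside -1 to 1 is refused whole. A call with a gripper value outside its range is refused whole. "claw" is the gripper's target within -1 to 1 (fully open at 1, half-way at 0, shut at -1), set as the call begins (left out, the last holds). The fingers move at their own pace and stop on an object; the grip force is fixed at half the most. Time passes only in rows, so rows that do not move let the fingers close. It gives the time, the measured TCP pose, the force and the opening at its end, in the units of the state.
- monitor.get_obs(): the state, without advancing time (a new reading comes with each control period).
- cams.camera(name): name is "scene" or "top"; returns (picture, depth): 400x640x3 uint8, blue, green, red; 400x640 float32, m along the optical axis (not along the pixel's ray), 0 where there is no reading.
- cams.camera_info(name): a dict with "intrinsics" (3x3 intrinsics, pixels), "T" (4x4, takes a point from camera to world coordinates). Camera axes: x right, y up, looking along -z (the intrinsics and any distortion apply to the point x, -y, -z); pixel columns grow to the right and rows downward; lengths in m; the calibration is good to about 2 mm. A picture is of the moment at which its call begins. camera_info takes no time and is no camera call.
- order.job_done(): hands the job in, once; it reports no verdict.
The state is a dict: "clock": time; "joint_pos": joint angles; "joint_vel": joint speeds; "tau": joint torques, N m; "eef_pos": TCP position; "tool_rot": TCP orientation; "ft_force": force on the tool from outside, world axes, zero at the start; "ft_torque": the same for the moment, N m; "grip_width": finger opening in m.
Only numpy, scipy, OpenCV 4.12 (cv2) and the standard library are available. Lean on these libraries where they do the work, as an engineer would, in place of code of your own. Each camera call takes 0.05 s, during which the arm holds its last target.

### The job

Check that the filament path of the feeder is clear: take the blue-handled gauge pin from its grey rack and lower it into the feeder's inlet hole until it rests on the closed red idler lever, and let go of it. Then push the lever's orange thumb post away from the robot against its spring, all the way to its stop, so that the pin drops through until its handle sits on the inlet, and finish while still holding the lever at the stop with the gripper. Let the pin drop by itself, without touching it, and leave the fan, heater block and red bracket where they are.

Things in the scene. Friction and masses are not known exactly. Their poses are not given: they have to be found in the camera images.
- feeder: Filament feeder, fixed to the bench: aluminium base plate 125 x 125 x 12 mm carrying a black block 56 x 56 mm with a white cap whose top is 78 mm above the bench, with the inlet hole in the middle of that top, and a dark motor 57 mm high behind it (+x of the feeder). Origin on the bench right under the inlet hole; z up; its -x faces roughly to the robot, yaw within 0.45 rad. In its frame the lever's pivot is at (0, -40) mm and the thumb post at rest at (0, -125) mm.
- inlet (a point): Centre of the inlet hole's mouth, 78 mm above the bench. Vertical hole 11.5 mm wide with a 3 mm countersink. The closed lever blocks it 25 mm below the mouth; with the lever open it goes on more than 60 mm deep. Axes as the feeder's.
- pivot (a point): On the vertical axis of the lever, at the height of the lever's top face (53 mm above the bench); moves with the lever: its z is up, its -y points along the handle to the thumb post.
- idler (a joint): Angle of the red idler lever about its vertical pivot, rad: 0 closed (where its spring always returns it), 0.6 at its stop. It grows counter-clockwise seen from above: the thumb post moves towards the feeder's +x (away from the robot). The spring takes about 2.5 N at the thumb post to start and 6 N at the stop. A pin resting on it drops through between 0.2 and 0.35.
- thumb_post (a point): Orange upright round post at the end of the lever's handle, 16 mm in diameter, 62 mm tall, from 53 to 115 mm above the bench, 85 mm from the pivot. The point is the centre of its foot (53 mm up); it turns with the lever. Free space on both sides for fingers.
- pin: Steel gauge pin with a blue round handle, loose, 40 to 85 g. Shaft 10 mm in diameter and 60 mm long with a tapered tip; above it the handle, 20 mm in diameter and 35 mm long (60 to 95 mm above the tip). Origin at the tip, z along the pin to the handle. It starts upright in the rack, tip 10 mm above the bench.
- pin_tip (a point): The tip of the pin (same point as the pin's origin).
- rack: Grey block 56 x 56 x 50 mm, fixed, with one vertical hole 11.5 mm wide and 40 mm deep in the middle, in which the pin stands. Origin at the centre of its underside.
- fan: Bystander: black fan 40 x 40 x 20 mm lying loose. Origin at the centre of its underside.
- heater: Bystander: orange heater block 34 x 28 x 16 mm with a brass nozzle on top (26 mm high), loose. Origin at the centre of its underside.
- bracket: Bystander: red angle bracket 45 x 70 mm, 36 mm high, loose. Origin at the centre of its underside.
There are look-alikes about, which are no part of the job. Of the things like the pin, leave any that is pink; of the rest the larger one is meant.

How it is judged:
On the way, in this order (a step that is already met when the one before it is completed fails the run):
1. the pin stands in the inlet, resting on the closed lever, let go (z of pin_tip in the frame of inlet between -0.032 and -0.021 m and value of joint idler below 0.08 rad and contact force between the fingers and pin below 0.1 N and horizontal distance between pin_tip and inlet below 0.004 m and angle between pin's own z axis and vertical below 0.12 rad), for 0.2 s.
2. the gripper holds the lever at its stop and the pin has dropped home (value of joint idler above 0.55 rad and contact force between the fingers and idler above 1.5 N and contact force between pin and idler below 0.1 N and z of pin_tip in the frame of inlet below -0.056 m and horizontal distance between pin_tip and inlet below 0.004 m and angle between pin's own z axis and vertical below 0.12 rad), for 0.3 s.
At the end, for the whole second after the job is handed in: Fingers hold the lever at its stop (joint above 0.55 of 0.6 rad), pressing it with over 1.5 N; the pin is at rest, not touched by the fingers, upright within 0.12 rad, its tip at least 56 mm below the inlet mouth and within 4 mm of the hole axis (all of step 2 and contact force between the fingers and pin below 0.1 N and velocity of joint idler between -0.1 and 0.1 rad/s and linear speed of pin below 0.03 m/s); the arm keeps its last pose, push and grip.
It fails at once if the fan is moved more than 20 mm (distance of fan from where it was at the start of the episode above 0.02 m).
It fails at once if the heater is moved more than 20 mm (distance of heater from where it was at the start of the episode above 0.02 m).
It fails at once if the bracket is moved more than 20 mm (distance of bracket from where it was at the start of the episode above 0.02 m).
It fails at once if the fingers touch the pin as it drops or after (z of pin_tip in the frame of inlet below -0.035 m and horizontal distance between pin_tip and inlet below 0.006 m and contact force between the fingers and pin above 0.5 N).
It also fails if it takes over 51 s, if anything falls off the work surface, if the arm or the gripper's body presses on something with over 40 N, if the wrist force passes 120 N, or if a joint passes its speed limit or range.

## Working session

There is one attempt and no reset: what is moved stays moved. The work goes in short steps, Python scripts to look and compute and a tool call to move; the robot and the scene stay as the last step left them, time stands still between calls to the robot, and variables do not carry over. Pictures are saved under pics/ and viewed, and the job is handed in when it is done.

Besides the shell and the picture viewer there is one more tool, called after "Call:" as name(argument=value, ...) on one line, values as JSON. send_rows: Moves the arm, as the interface text tells. Its arguments: {"type":"object","properties":{"moves":{"type":"array","items":{"type":"array","items":{"type":"number","minimum":-1,"maximum":1}}},"claw":{"type":"number"}},"required":["moves"]}

```bash
ls; mkdir -p pics; python3 - <<'E'
from workcell import monitor, cams, order
import cv2, numpy as np
print(monitor.get_obs())
for n in ("scene","top"):
    p,d=cams.camera(n); cv2.imwrite(f"pics/{n}0.png",p); np.save(f"{n}0.npy",d); i=cams.camera_info(n); print(n,i)
E
```

```text
pics
{'clock': 0.0, 'joint_pos': array([-1.11899174e+00,  2.41374537e-01,  3.72298206e-03,  1.33520415e+00,
        4.90039678e-06,  1.57079609e+00]), 'joint_vel': array([ 4.17892683e-04, -4.13127858e-04, -6.10737798e-04, -4.92612355e-04,
       -1.24717902e-03,  2.25930189e-05]), 'tau': array([-3.28583865e-04, -3.72314215e+01,  2.52410710e+01,  1.67126086e-02,
       -3.56912897e-04,  4.22608615e-08]), 'eef_pos': array([ 0.21801928, -0.44925901,  0.23043168]), 'tool_rot': array([ 9.74591860e-01,  2.23985817e-01, -2.28247810e-04, -1.00407649e-03]), 'ft_force': array([-0.27062035,  0.96326925, -1.00419005]), 'ft_torque': array([-0.05257132,  0.03526704,  0.02441554]), 'grip_width': 0.08498061698043032}
scene {'intrinsics': array([[373.17865456,   0.        , 322.49506265],
       [  0.        , 373.17865456, 199.3705794 ],
       [  0.        ,   0.        ,   1.        ]]), 'T': array([[-0.67081217, -0.41625785,  0.61379186,  1.11686924],
       [ 0.74161527, -0.37179304,  0.5583697 ,  0.51322414],
       [-0.00422223,  0.8297586 ,  0.55810648,  0.6001395 ],
       [ 0.        ,  0.        ,  0.        ,  1.        ]])}
top {'intrinsics': array([[503.15443353,   0.        , 319.43693058],
       [  0.        , 503.15443353, 203.29624969],
       [  0.        ,   0.        ,   1.        ]]), 'T': array([[ 0.007524  ,  0.98977266, -0.14245518,  0.42759719],
       [-0.99993164,  0.00617187, -0.00993115, -0.02788733],
       [-0.00895037,  0.14252016,  0.98975143,  1.2109092 ],
       [ 0.        ,  0.        ,  0.        ,  1.        ]])}
```

View pics/scene0.png

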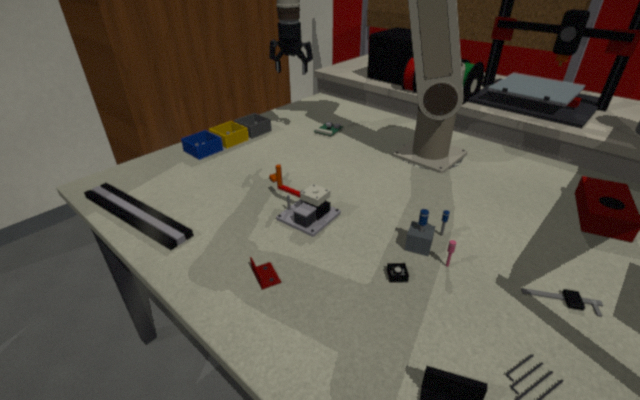

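View pics/top0.png

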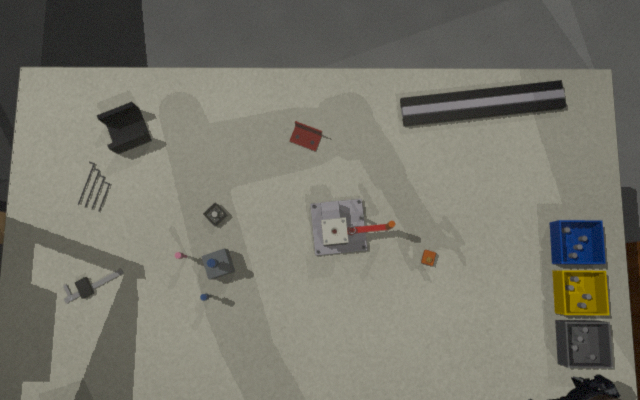

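Scene view: blue pin in the rack at (424,217), a smaller blue pin at (446,215), a pink one at (451,247), and the feeder at (312,205) with the post at (279,175). In the top view the candidates are blue in the grey rack (213,264), smaller blue (205,297) and pink (179,255). By the description I choose the one in the rack at (213,264). The heater (429,258) lies near the post (391,225), the fan is at (215,214), and the bracket is at (307,136).

```bash
cat > h.py <<'E'
import cv2, numpy as np
from workcell import monitor, cams, order
def ray(n,u,v):
    i=cams.camera_info(n);K=i["intrinsics"];T=i["T"]
    d=T[:3,:3]@np.array([(u-K[0,2])/K[0,0],-(v-K[1,2])/K[1,1],-1]);return T[:3,3],d
def onz(n,u,v,z):
    o,d=ray(n,u,v);return o+d*(z-o[2])/d[2]
def tri(u1,v1,u2,v2):
    o1,d1=ray("scene",u1,v1);o2,d2=ray("top",u2,v2)
    s=np.linalg.lstsq(np.c_[d1,-d2],o2-o1,rcond=None)[0]
    a=o1+s[0]*d1;b=o2+s[1]*d2;return (a+b)/2,np.linalg.norm(a-b)
def blobs(p,lo,hi,mina=6):
    m=cv2.inRange(cv2.cvtColor(p,cv2.COLOR_BGR2HSV),lo,hi)
    n,l,s,c=cv2.connectedComponentsWithStats(m)
    return [(s[k].tolist(),c[k].round(2).tolist()) for k in range(1,n) if s[k,4]>=mina]
def crop(p,x0,y0,x1,y1,f,name):
    cv2.imwrite(name,cv2.resize(p[y0:y1,x0:x1],None,fx=f,fy=f,interpolation=cv2.INTER_CUBIC))
E
python3 - <<'E'
from h import *
t=cv2.imread("pics/top0.png");s=cv2.imread("pics/scene0.png")
D=np.load("top0.npy")
for nm,lo,hi in (("blue",(95,110,30),(120,255,255)),("orange",(5,150,120),(18,255,255)),("red",(0,150,80),(4,255,255))):
    for q,p in (("top",t),("scene",s)): print(nm,q,blobs(p,lo,hi))
crop(t,170,190,250,310,5,"pics/c1.png");crop(t,300,185,440,275,5.7,"pics/c2.png")
a=s[195:265,390:470];b=s[155:240,260:350]
cv2.imwrite("pics/c3.png",np.hstack([cv2.resize(a,(400,400),interpolation=2),cv2.resize(b,(400,400),interpolation=2)]))
E
```

```text
blue top [([550, 220, 56, 44, 2126], [577.31, 241.87]), ([208, 260, 7, 7, 30], [210.67, 262.53]), ([201, 295, 5, 4, 14], [202.71, 296.86])]
blue scene [([182, 131, 41, 28, 790], [201.95, 144.13]), ([421, 210, 7, 5, 28], [424.11, 211.79]), ([443, 211, 6, 11, 42], [445.24, 215.88]), ([419, 216, 8, 10, 60], [422.77, 220.58])]
orange top [([388, 221, 7, 6, 30], [391.0, 223.5]), ([422, 250, 14, 15, 121], [428.11, 256.53])]
orange scene [([276, 165, 5, 2, 8], [278.0, 165.62]), ([270, 174, 5, 5, 15], [272.6, 176.0])]
red top [([300, 132, 8, 3, 9], [303.56, 132.78]), ([306, 137, 7, 3, 10], [308.7, 138.3]), ([356, 225, 29, 7, 143], [370.25, 227.92])]
red scene [([333, 0, 29, 49, 727], [345.74, 15.27]), ([344, 52, 7, 3, 8], [347.25, 52.88]), ([406, 58, 9, 18, 105], [409.84, 67.21]), ([336, 60, 5, 3, 6], [338.17, 61.17]), ([630, 81, 10, 19, 60], [636.18, 92.7]), ([583, 176, 4, 6, 17], [584.18, 178.24]), ([278, 185, 22, 12, 96], [289.75, 190.14]), ([253, 263, 27, 25, 268], [267.33, 274.45])]
```

View pics/c1.png

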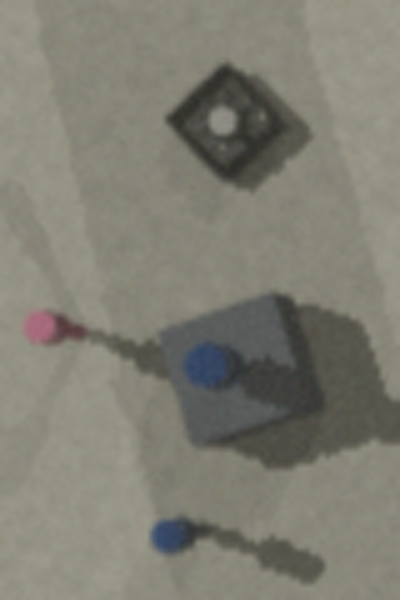

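View pics/c2.png

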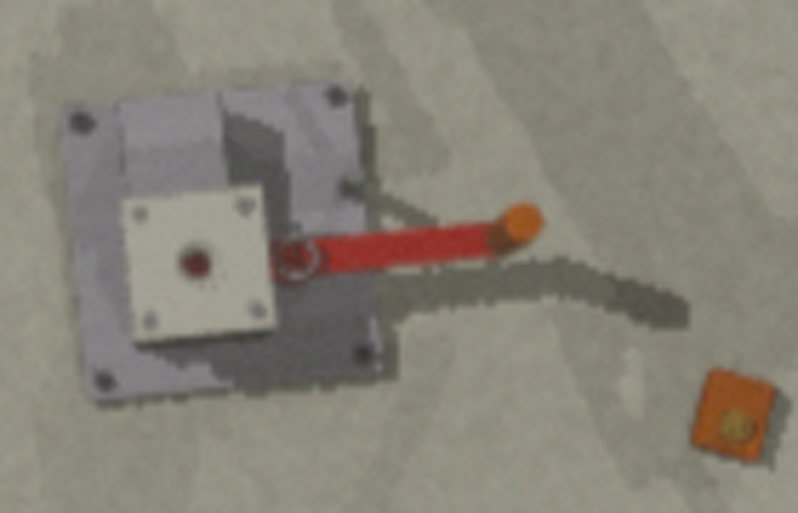

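View pics/c3.png

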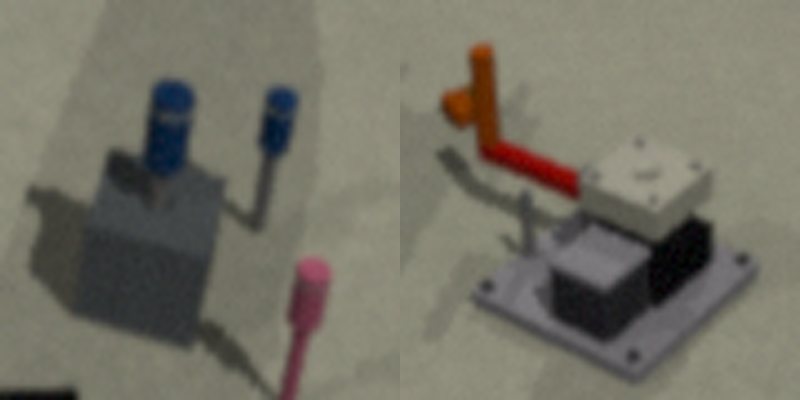

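The crop confirms it: the pin in the grey rack has the larger handle, the free-standing blue one is thinner and the pink one is a decoy. Next I measure accurately.

```bash
python3 - <<'E'
from h import *
t=cv2.imread("pics/top0.png");D=np.load("top0.npy");DS=np.load("scene0.npy");s=cv2.imread("pics/scene0.png")
f=8
def up(p,x0,y0,x1,y1): return cv2.resize(p[y0:y1,x0:x1],None,fx=f,fy=f,interpolation=cv2.INTER_CUBIC)
def rect(m,x0,y0):
    cs=max(cv2.findContours(m,cv2.RETR_EXTERNAL,cv2.CHAIN_APPROX_NONE)[0],key=cv2.contourArea)
    (cx,cy),(w,h),a=cv2.minAreaRect(cs); g=lambda v,o:(v+.5)/f-.5+o
    return g(cx,x0),g(cy,y0),w/f,h/f,a,cv2.boxPoints(((cx,cy),(w,h),a))/f+[x0,y0]
# cap: bright, low sat
c=up(t,310,205,362,255);m=(c.min(2)>135).astype(np.uint8)*255
r=rect(m,310,205);print("cap",[np.round(v,2) for v in r]);print(onz("top",r[0],r[1],.078), [onz("top",*q,.078)[:2].round(4) for q in r[5]])
# hole: dark blob in the cap
c=up(t,327,224,341,238);m=(c.min(2)<90).astype(np.uint8)*255;r=rect(m,327,224);print("hole",r[:5],onz("top",r[0],r[1],.078))
# pin handle top view
c=cv2.cvtColor(up(t,200,254,222,274),cv2.COLOR_BGR2HSV);m=cv2.inRange(c,(95,120,20),(125,255,255));r=rect(m,200,254);print("pin",r[:5],onz("top",r[0],r[1],.105),onz("top",r[0],r[1],.095))
# rack top
c=up(t,195,240,245,285);cv2.imwrite("pics/rk.png",c)
print("depth pin",D[262,211],D[255,213],"cap",D[240,330])
for n,u,v,dd in(("top",211,262,D),("top",330,240,D),("top",222,258,D),("top",391,223,D)):
    o,d=ray(n,u,v);z=dd[v,u];print(u,v,(o+d*z).round(4))
# post
c=cv2.cvtColor(up(t,380,215,402,235),cv2.COLOR_BGR2HSV);m=cv2.inRange(c,(7,150,130),(20,255,255));r=rect(m,380,215);print("post",r[:5],onz("top",r[0],r[1],.115))
E
```

```text
cap [np.float64(334.08), np.float64(230.41), np.float64(24.72), np.float64(24.54), np.float64(84.14), array([[321.06, 219.8 ],
       [345.47, 217.3 ],
       [347.99, 241.89],
       [323.58, 244.39]])]
[ 0.52905121 -0.05004355  0.078     ] [array([ 0.5529, -0.0205]), array([ 0.559 , -0.0757]), array([ 0.5034, -0.0814]), array([ 0.4974, -0.0265])]
hole (333.75, 230.75, 4.625, 4.875, 90.0) [ 0.52826868 -0.04929051  0.078     ]
pin (210.27177619934082, 263.539026260376, 1.7069071531295776, 3.5651655197143555, 19.653823852539062) [0.45215817 0.22098884 0.105     ] [0.45238026 0.22323926 0.095     ]
depth pin 1.1004182 1.1580478 cap 1.1316067
211 262 [0.4555 0.2194 0.1056]
330 240 [ 0.5073 -0.0409  0.0789]
222 258 [0.4663 0.2075 0.0465]
391 223 [ 0.5432 -0.1741  0.1116]
post (391.1874990463257, 223.5625, 5.833630084991455, 6.010407447814941, 45.0) [ 0.54156929 -0.17401597  0.115     ]
```

View pics/rk.png

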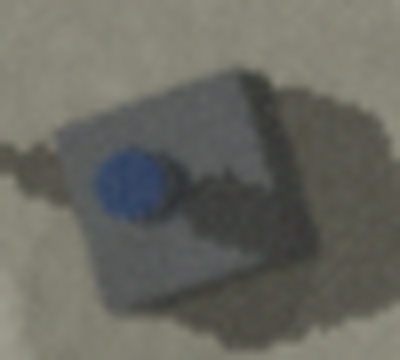

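```bash
python3 - <<'E'
from h import *
t=cv2.imread("pics/top0.png");s=cv2.imread("pics/scene0.png")
f=8;c=cv2.resize(t[240:285,195:245],None,fx=f,fy=f,interpolation=cv2.INTER_CUBIC)
h=cv2.cvtColor(c,cv2.COLOR_BGR2HSV);
m=cv2.inRange(h,(95,105,60),(125,255,255));cs=max(cv2.findContours(m,0,1)[0],key=cv2.contourArea)
(cx,cy),R=cv2.minEnclosingCircle(cs);M=cv2.moments(cs);print(cx,cy,R/f,M['m10']/M['m00'],M['m01']/M['m00'],cv2.boundingRect(cs))
g=lambda v,o:(v+.5)/f-.5+o
print("pin top",onz("top",g(cx,195),g(cy,240),.105))
for q in((174,193),):print("rack",onz("top",g(q[0],195),g(q[1],240),.05))
P=[onz("top",g(x,195),g(y,240),.05)[:2] for x,y in((58,135),(240,70),(285,250),(112,312))]
print(np.round(P,4),[np.linalg.norm(P[i]-P[i-1]).round(4) for i in range(4)],np.mean(P,0))
# scene handle: top ellipse centre
c=cv2.resize(s[200:240,410:450],None,fx=16,fy=16,interpolation=cv2.INTER_CUBIC);cv2.imwrite("pics/sp.png",c)
E
```

```text
129.260498046875 184.0506591796875 3.8266451358795166 128.66101806239737 183.3934975369458 (99, 156, 59, 58)
pin top [0.45427302 0.22008732 0.105     ]
rack [0.45314279 0.21945826 0.05      ]
[[0.4695 0.2535]
 [0.4885 0.2017]
 [0.4372 0.187 ]
 [0.4192 0.236 ]] [np.float64(0.0532), np.float64(0.0552), np.float64(0.0534), np.float64(0.0521)] [0.45358817 0.21954576]
```

View pics/sp.png

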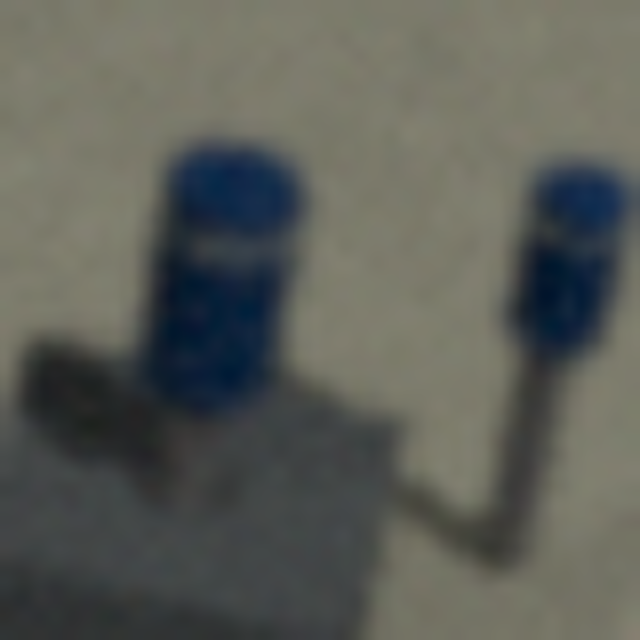

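Call:
send_rows(moves=[[0,0,0,0.9],[0,0,0,0.9],[0,0,0,0.9],[0,0,0,0.9],[0,0,0,0.917],[0,0,0,0]], claw=0.2)

```text
clock: 0.7
eef_pos: [0.2182, -0.4495, 0.2308]
tool_rot: [1.0, 0.0, -0.0, -0.001]
ft_force: [0.6, 0.2, -0.4]
grip_width: 0.051
```

Call:
send_rows(moves=[[0.015,-0.042,0,0],[0.015,-0.042,0,0],[0.015,-0.042,0,0],[0.015,-0.042,0,0],[0.015,-0.042,0,0],[0.015,-0.042,0,0],[0.015,-0.042,0,0],[0.015,-0.042,0,0],[0.015,-0.042,0,0],[0.015,-0.042,0,0],[0.015,-0.042,0,0],[0.015,-0.042,0,0],[0.015,-0.042,0,0],[0.015,-0.042,0,0],[0.013,-0.04,0,0],[0.013,-0.04,0,0],[0,0,0,0],[0,0,0,0]])

```text
clock: 2.5
eef_pos: [0.4509, 0.0979, 0.24]
tool_rot: [0.996, 0.075, -0.005, -0.049]
ft_force: [-1.1, 0.5, 0.0]
grip_width: 0.0515
```

Call:
send_rows(moves=[[0,0,0,0],[0,0,0,0]])

```text
clock: 2.7
eef_pos: [0.4507, 0.0975, 0.2404]
tool_rot: [0.996, 0.074, -0.005, -0.049]
ft_force: [-0.3, -0.2, 0.0]
grip_width: 0.0513
```

```bash
python3 - <<'E'
from h import *
from scipy.spatial.transform import Rotation as R
o=monitor.get_obs();print(o["clock"],o["joint_pos"].round(3),o["eef_pos"].round(4));print(R.from_quat(o["tool_rot"]).as_matrix().round(4))
E
```

```text
2.7 [ 0.148  0.16  -0.077  1.336  0.099  3.14 ] [0.4507 0.0975 0.2404]
[[ 0.9889  0.1476 -0.0164]
 [ 0.1485 -0.9841  0.0978]
 [-0.0017 -0.0992 -0.9951]]
```

Joint 6 ran into its limit (3.14), so I turn the wrist the other way, to a yaw of about +90°. That suits both the pin and the post.

Call:
send_rows(moves=[[0,0,0,-1],[0,0,0,-1],[0,0,0,-1],[0,0,0,-1],[0,0,0,0],[0,0,0,0]])

```text
clock: 3.3
eef_pos: [0.4511, 0.0977, 0.2406]
tool_rot: [0.962, 0.27, 0.006, -0.049]
ft_force: [-0.0, 0.4, 0.2]
grip_width: 0.0513
```

```bash
cat > st.py <<'E'
from h import *
from scipy.spatial.transform import Rotation as R
o=monitor.get_obs();print(o["clock"],o["joint_pos"].round(3),o["eef_pos"].round(4),o["ft_force"].round(2));print(R.from_quat(o["tool_rot"]).as_matrix().round(4))
E
python3 st.py
```

```text
3.3 [ 0.148  0.16  -0.076  1.336  0.1    2.742] [0.4511 0.0977 0.2406] [-0.    0.41  0.2 ]
[[ 0.8544  0.5194 -0.0159]
 [ 0.5183 -0.8496  0.0981]
 [ 0.0375 -0.092  -0.9951]]
```

The limit clamp left a 0.1 rad tilt to the side. If I turn until the jaw axis is exactly horizontal (roughly world x), the tilt lies in the pad plane, so an upright pin stays upright in the grip. That takes a turn of -1.184 rad.

Call:
send_rows(moves=[[0,0,0,-1],[0,0,0,-1],[0,0,0,-1],[0,0,0,-1],[0,0,0,-1],[0,0,0,-1],[0,0,0,-1],[0,0,0,-1],[0,0,0,-1],[0,0,0,-1],[0,0,0,-1],[0,0,0,-0.84],[0,0,0,0],[0,0,0,0]])

```text
clock: 4.7
eef_pos: [0.4512, 0.098, 0.2405]
tool_rot: [0.648, 0.76, 0.032, -0.038]
ft_force: [-0.8, -0.3, 0.4]
grip_width: 0.0513
```

```bash
cat >> st.py <<'E'
import sys
if len(sys.argv)>3:
    g=np.array(list(map(float,sys.argv[1:4])));Rm=R.from_quat(o["tool_rot"]).as_matrix()
    print("tool delta",(Rm.T@(g-o["eef_pos"])).round(4))
E
# grasp point goal .4540,.2198,.0875 ; TCP = that + 19mm*toolz
python3 st.py 0.4535 0.2217 0.15;python3 st.py 0.4535 0.2217 0.0685
```

```text
4.7 [ 0.148  0.161 -0.075  1.336  0.1    1.559] [0.4512 0.098  0.2405] [-0.82 -0.27  0.44]
[[-1.585e-01  9.872e-01 -1.600e-02]
 [ 9.823e-01  1.593e-01  9.810e-02]
 [ 9.940e-02 -2.000e-04 -9.950e-01]]
tool delta [0.1122 0.0219 0.1022]
4.7 [ 0.148  0.161 -0.075  1.336  0.1    1.559] [0.4512 0.098  0.2405] [-0.82 -0.27  0.44]
[[-1.585e-01  9.872e-01 -1.600e-02]
 [ 9.823e-01  1.593e-01  9.810e-02]
 [ 9.940e-02 -2.000e-04 -9.950e-01]]
tool delta [0.1041 0.022  0.1833]
```

Call:
send_rows(moves=[[0.03,0.006,0.02,0],[0.03,0.006,0.02,0],[0.03,0.006,0.02,0],[0.022,0.004,0.022,0],[0,0,0.02,0],[0,0,0,0],[0,0,0,0]])

```text
clock: 5.4
eef_pos: [0.4531, 0.2214, 0.1502]
tool_rot: [0.647, 0.761, 0.032, -0.038]
ft_force: [0.2, -0.9, 0.4]
grip_width: 0.0514
```

```bash
python3 st.py 0.4535 0.2217 0.0685; python3 - <<'E'
from h import *
p,_=cams.camera("scene");crop(p,370,150,490,270,5,"pics/g1.png")
E
```

```text
5.4 [ 0.396  0.283 -0.161  1.105  0.097  1.807] [0.4531 0.2214 0.1502] [ 0.23 -0.93  0.39]
[[-0.1601  0.9869 -0.017 ]
 [ 0.9821  0.161   0.0976]
 [ 0.0991 -0.0011 -0.9951]]
tool delta [-0.0079  0.0006  0.0813]
```

View pics/g1.png

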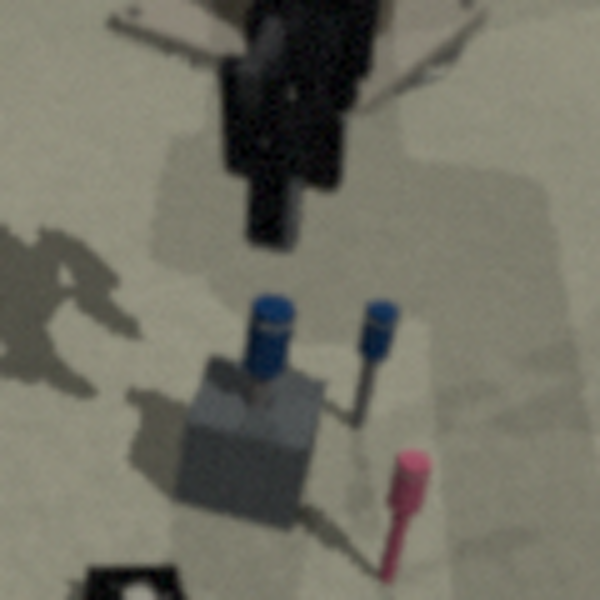

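The gripper (fingertips at crop 272,240) hangs right over the rack pin (272,310), so I descend and close.

Call:
send_rows(moves=[[-0.003,0,0.028,0],[-0.003,0,0.028,0],[-0.002,0,0.025,0],[0,0,0,0]])

```text
clock: 5.85
eef_pos: [0.4517, 0.2203, 0.067]
tool_rot: [0.647, 0.761, 0.03, -0.039]
ft_force: [-0.7, -0.6, 0.6]
grip_width: 0.0511
```

Call:
send_rows(moves=[[0,0,0,0],[0,0,0,0],[0,0,0,0],[0,0,0,0],[0,0,0,0]], claw=-1)

```text
clock: 6.35
eef_pos: [0.4547, 0.2222, 0.0709]
tool_rot: [0.646, 0.761, 0.034, -0.037]
ft_force: [-1.2, -1.8, 6.5]
grip_width: 0.0187
```

```bash
python3 st.py 0.4535 0.2217 0.20
```

```text
6.35 [ 0.397  0.364 -0.276  0.904  0.097  1.806] [0.4547 0.2222 0.0709] [-1.18 -1.8   6.5 ]
[[-0.1614  0.9868 -0.0126]
 [ 0.9818  0.1618  0.0996]
 [ 0.1003  0.0037 -0.9949]]
tool delta [ 0.0126 -0.0008 -0.1285]
```

Call:
send_rows(moves=[[0.002,0,-0.025,0],[0.003,0,-0.03,0],[0.003,0,-0.03,0],[0.003,0,-0.03,0],[0.001,0,-0.015,0],[0,0,0,0],[0,0,0,0]])

```text
clock: 7.05
eef_pos: [0.4535, 0.2207, 0.1994]
tool_rot: [0.646, 0.761, 0.033, -0.038]
ft_force: [-0.1, -0.4, -0.5]
grip_width: 0.0189
```

```bash
python3 st.py 0.5294 -0.0473 0.20; python3 - <<'E'
from h import *
p,_=cams.camera("scene");crop(p,370,110,490,270,4,"pics/g2.png")
p,_=cams.camera("top");crop(p,170,200,260,310,5,"pics/g2t.png")
E
```

```text
7.05 [ 0.395  0.246 -0.076  1.225  0.097  1.804] [0.4535 0.2207 0.1994] [-0.1  -0.38 -0.47]
[[-0.1613  0.9868 -0.0152]
 [ 0.9819  0.162   0.0984]
 [ 0.0995  0.001  -0.995 ]]
tool delta [-0.2754  0.0315 -0.0281]
```

View pics/g2.png

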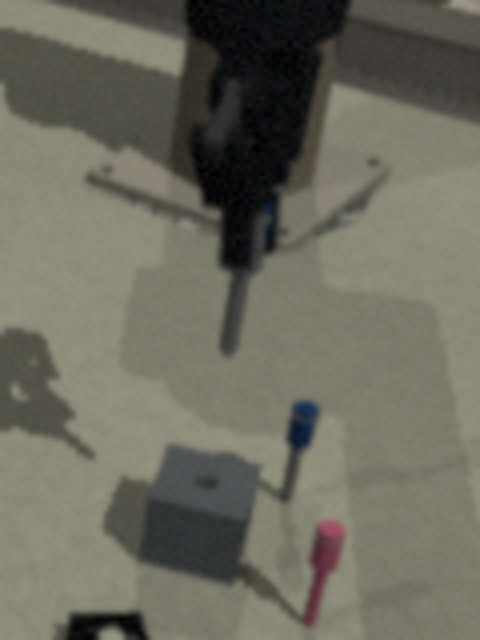

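The pin is out and held, with its shaft tip at crop (229,352). The rack hole is now visible at (207,482). Next I check the tip position and the tilt.

```bash
python3 - <<'E'
from h import *
g=lambda x,y:(370+(x+.5)/4-.5,110+(y+.5)/4-.5)
u,v=g(229,350);tip=onz("scene",u,v,.1385);print("tip",tip)
print("rackhole",onz("scene",*g(207,482),.05))
# projected vertical through tip
i=cams.camera_info("scene");K=i["intrinsics"];T=np.linalg.inv(i["T"])
def pr(P):
    q=T[:3,:3]@P+T[:3,3];return np.array([K[0,0]*q[0]/-q[2]+K[0,2],-K[1,1]*q[1]/-q[2]+K[1,2]])
for dz in(0,.03,.06,.095):
    a=pr(tip+[0,0,dz]);print(dz,((a-[370,110]+.5)*4-.5).round(1))
E
```

```text
tip [0.44732603 0.21908658 0.1385    ]
rackhole [0.45310678 0.22288249 0.05      ]
0 [229. 350.]
0.03 [237.3 304.3]
0.06 [246.  256.7]
0.095 [256.6 198.5]
```

```bash
python3 - <<'E'
import cv2
p=cv2.imread("pics/g2.png");cv2.imwrite("pics/g2b.png",cv2.resize(p[170:370,150:350],(800,600)[:1]*1+(600,) if 0 else (600,600),interpolation=2))
E
```

```text
(no output)
```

View pics/g2b.png

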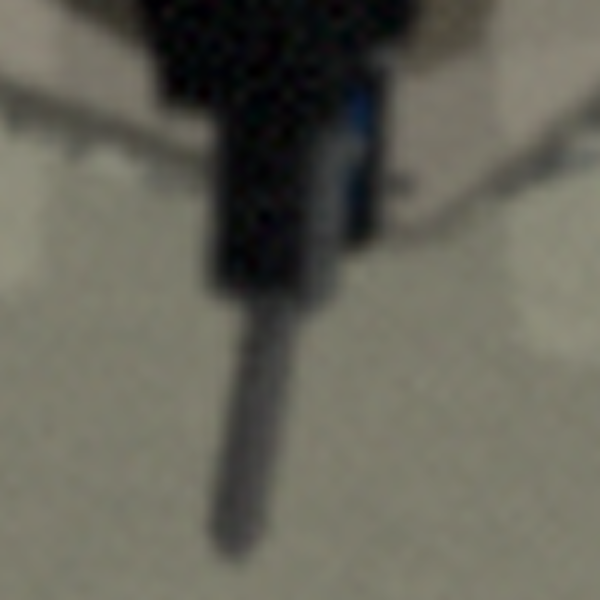

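View pics/g2t.png

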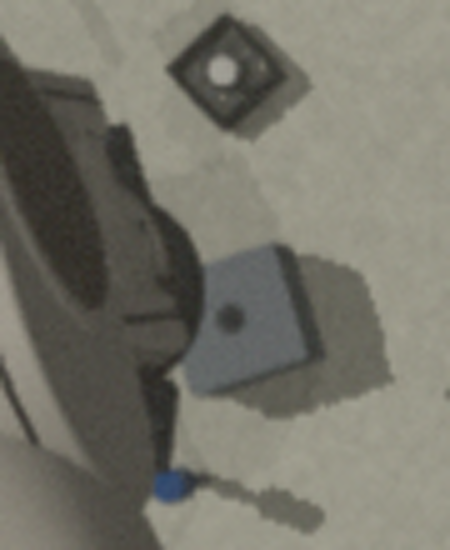

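Call:
send_rows(moves=[[-0.028,0.003,-0.003,0],[-0.035,0.004,-0.004,0],[-0.035,0.004,-0.004,0],[-0.035,0.004,-0.004,0],[-0.035,0.004,-0.004,0],[-0.035,0.004,-0.004,0],[-0.035,0.004,-0.004,0],[-0.025,0.004,-0.001,0],[-0.012,0.001,0,0],[0,0,0,0],[0,0,0,0],[0,0,0,0]])

```text
clock: 8.35
eef_pos: [0.5294, -0.0455, 0.1996]
tool_rot: [0.646, 0.762, 0.032, -0.038]
ft_force: [-0.3, 0.2, -1.3]
grip_width: 0.0184
```

```bash
python3 st.py 0.5302 -0.047 0.161; python3 - <<'E'
from h import *
p,_=cams.camera("scene");cv2.imwrite("pics/s3.png",p);crop(p,270,110,370,230,5,"pics/g3.png")
p,_=cams.camera("top");cv2.imwrite("pics/t3.png",p)
t=cv2.imread("pics/g2t.png")
print("rackhole top",onz("top",170+231.5/5-.5,200+318.5/5-.5,.05))
E
```

```text
8.35 [-0.14   0.341  0.056  1.316  0.095  1.265] [ 0.5294 -0.0455  0.1996] [-0.3  0.2 -1.3]
[[-1.628e-01  9.865e-01 -1.700e-02]
 [ 9.816e-01  1.637e-01  9.870e-02]
 [ 1.001e-01 -6.000e-04 -9.950e-01]]
tool delta [-0.0055  0.0006  0.0383]
rackhole top [0.45424557 0.22067806 0.05      ]
```

View pics/g3.png

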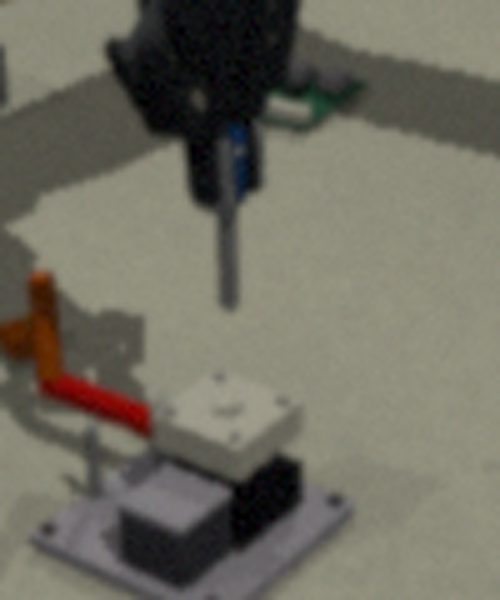

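The pin hangs above the inlet: tip at crop (228,308), inlet at (229,409), hanging nearly vertically. I compare this with the projected plumb line through the inlet.

```bash
python3 - <<'E'
from h import *
s=cv2.imread("pics/s3.png")
i=cams.camera_info("scene");K=i["intrinsics"];T=np.linalg.inv(i["T"])
def pr(P):
    q=T[:3,:3]@P+T[:3,3];return np.array([K[0,0]*q[0]/-q[2]+K[0,2],-K[1,1]*q[1]/-q[2]+K[1,2]])
g=lambda x,y:(270+(x+.5)/5-.5,110+(y+.5)/5-.5)
inl=onz("scene",*g(229,409),.078);print("inlet scene",inl)
for z in(.078,.125,.135,.1385,.145,.2): print(z,((pr([inl[0],inl[1],z])-[270,110]+.5)*5-.5).round(1))
# cap rectangle center in scene
f=8;c=cv2.resize(s[180:205,298:333],None,fx=f,fy=f,interpolation=cv2.INTER_CUBIC);cv2.imwrite("pics/cap.png",c)
# shaft columns per row
for r in range(152,173):
    row=s[r,306:326].astype(int).sum(1);print(r,row.tolist())
E
```

```text
inlet scene [ 0.52744542 -0.04767397  0.078     ]
0.078 [229. 409.]
0.125 [227.6 330.5]
0.135 [227.3 313.2]
0.1385 [227.2 307.1]
0.145 [227.  295.7]
0.2 [225.2 195.7]
152 [415, 409, 403, 382, 348, 301, 261, 195, 161, 165, 178, 288, 388, 413, 411, 400, 419, 410, 416, 412]
153 [408, 412, 403, 405, 400, 382, 354, 259, 164, 168, 192, 301, 393, 414, 411, 416, 414, 412, 416, 418]
154 [410, 413, 412, 416, 406, 411, 380, 281, 174, 153, 208, 310, 393, 415, 412, 412, 414, 415, 406, 414]
155 [406, 400, 409, 411, 406, 415, 383, 289, 184, 166, 227, 315, 393, 412, 410, 409, 409, 410, 414, 415]
156 [405, 405, 410, 406, 414, 414, 391, 293, 196, 191, 229, 308, 396, 407, 412, 408, 411, 407, 415, 414]
157 [407, 410, 406, 410, 407, 414, 389, 292, 214, 202, 233, 309, 396, 409, 414, 408, 406, 410, 413, 417]
158 [413, 409, 413, 415, 412, 416, 390, 301, 200, 208, 236, 310, 386, 417, 417, 415, 411, 417, 416, 422]
159 [412, 407, 409, 411, 411, 418, 390, 299, 211, 202, 234, 310, 387, 414, 422, 413, 413, 421, 422, 416]
160 [414, 413, 415, 409, 414, 416, 389, 304, 211, 204, 235, 307, 388, 414, 414, 424, 413, 423
[... 571 characters left out ...]
 402, 330, 233, 197, 216, 285, 389, 413, 421, 426, 421, 419, 421, 416]
167 [415, 417, 422, 417, 418, 418, 403, 336, 231, 203, 212, 290, 380, 420, 412, 422, 419, 421, 420, 421]
168 [421, 420, 416, 418, 410, 420, 405, 344, 237, 196, 218, 288, 386, 412, 417, 422, 412, 408, 411, 420]
169 [419, 416, 420, 422, 419, 411, 398, 334, 239, 200, 215, 279, 387, 409, 419, 419, 413, 409, 414, 418]
170 [415, 416, 416, 419, 415, 419, 406, 349, 252, 211, 233, 299, 383, 405, 413, 415, 419, 415, 415, 417]
171 [421, 418, 423, 417, 416, 410, 409, 386, 321, 271, 265, 340, 398, 414, 415, 416, 419, 414, 415, 417]
172 [408, 418, 419, 418, 418, 419, 410, 410, 383, 351, 345, 391, 410, 417, 417, 412, 410, 418, 416, 418]
```

View pics/cap.png

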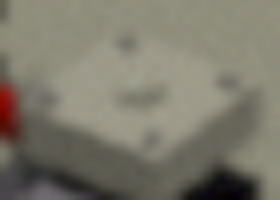

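Tip and plumb line agree to about 1.5 mm, and two estimates give the same correction. I go down in steps and watch the force.

```bash
python3 st.py 0.5297 -0.0476 0.146
```

```text
8.45 [-0.14   0.341  0.056  1.316  0.095  1.265] [ 0.5296 -0.0455  0.1999] [ 0.11 -0.44 -0.48]
[[-1.631e-01  9.865e-01 -1.630e-02]
 [ 9.816e-01  1.639e-01  9.840e-02]
 [ 9.970e-02  1.000e-04 -9.950e-01]]
tool delta [-0.0074 -0.0002  0.0535]
```

Call:
send_rows(moves=[[-0.002,0,0.014,0],[-0.003,0,0.02,0],[-0.002,0,0.019,0],[0,0,0,0],[0,0,0,0],[0,0,0,0]])

```text
clock: 9.05
eef_pos: [0.531, -0.0482, 0.1477]
tool_rot: [0.646, 0.762, 0.033, -0.037]
ft_force: [0.1, -0.7, -0.3]
grip_width: 0.0185
```

```bash
python3 st.py 0.5297 -0.0476 0.126; python3 - <<'E'
from h import *
p,_=cams.camera("scene");cv2.imwrite("pics/s4.png",p);crop(p,280,140,350,220,7,"pics/g4.png")
E
```

```text
9.05 [-0.145  0.377 -0.033  1.19   0.095  1.261] [ 0.531  -0.0482  0.1477] [ 0.06 -0.74 -0.26]
[[-0.162   0.9867 -0.0139]
 [ 0.9818  0.1626  0.0979]
 [ 0.0988  0.0022 -0.9951]]
tool delta [-0.0013 -0.0012  0.0217]
```

View pics/g4.png

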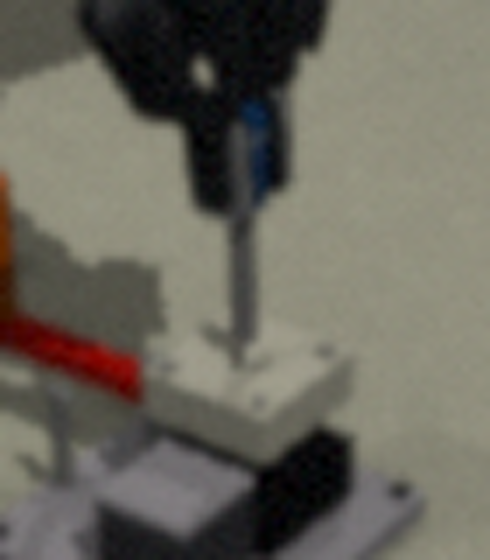

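```bash
python3 - <<'E'
import cv2
s=cv2.imread("pics/s4.png");a=cv2.resize(s[172:206,296:336],None,fx=15,fy=15,interpolation=2);
s3=cv2.imread("pics/s3.png");b=cv2.resize(s3[172:206,296:336],None,fx=15,fy=15,interpolation=2)
import numpy as np
o=cv2.resize(np.hstack([a,b]),(800,340));cv2.imwrite("pics/z4.png",cv2.convertScaleAbs(o,alpha=1.5,beta=-20))
E
```

View pics/z4.png

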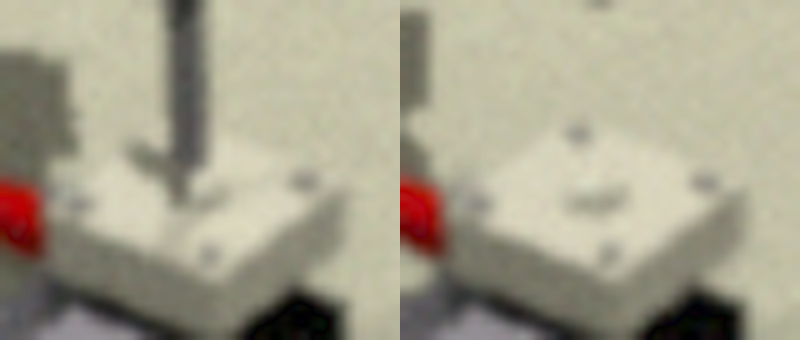

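The tip sits about 2.4 mm image-left of the hole axis, which puts the TCP target at (.5295, -.0467). I shift and lower.

Call:
send_rows(moves=[[0.0017,-0.001,0,0],[0,0,0,0],[-0.0004,0,0.005,0],[-0.0005,0,0.005,0],[0,0,0,0]])

```text
clock: 9.6
eef_pos: [0.5284, -0.0472, 0.1356]
tool_rot: [0.647, 0.761, 0.032, -0.038]
ft_force: [-0.6, -1.5, -1.0]
grip_width: 0.0185
```

```bash
python3 st.py 0.5295 -0.0467 0.126; python3 - <<'E'
from h import *
p,_=cams.camera("scene");cv2.imwrite("pics/s5.png",p);crop(p,296,160,336,206,14,"pics/g5.png")
E
```

```text
9.6 [-0.143  0.384 -0.056  1.163  0.094  1.264] [ 0.5284 -0.0472  0.1356] [-0.57 -1.51 -1.04]
[[-0.161   0.9868 -0.0172]
 [ 0.982   0.1619  0.0975]
 [ 0.099  -0.0012 -0.9951]]
tool delta [-0.0006  0.0011  0.0096]
```

View pics/g5.png

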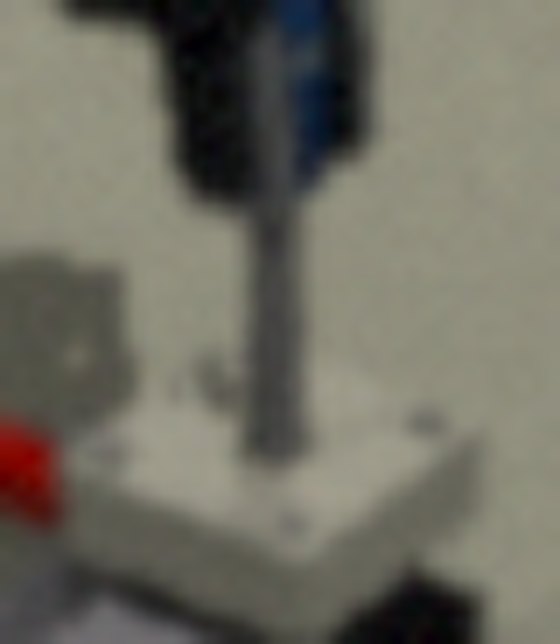

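The shaft end (273,458) now covers the hole, expected at (278,446). I lower on and watch the force.

Call:
send_rows(moves=[[-0.0003,0.0003,0.003,0],[-0.0003,0.0003,0.003,0],[0,0,0,0]])

```text
clock: 9.95
eef_pos: [0.529, -0.0474, 0.1298]
tool_rot: [0.647, 0.761, 0.031, -0.038]
ft_force: [-0.6, -2.8, -2.9]
grip_width: 0.0184
```

Call:
send_rows(moves=[[-0.0003,0,0.003,0],[-0.0003,0,0.003,0],[0,0,0,0]])

```text
clock: 10.25
eef_pos: [0.529, -0.0472, 0.1239]
tool_rot: [0.647, 0.761, 0.032, -0.038]
ft_force: [-1.7, -5.0, -1.2]
grip_width: 0.0186
```

The vertical force stays low while the side force grows, so the pin is in the hole but slightly too far in +y. I ease off.

Call:
send_rows(moves=[[-0.0012,-0.0002,0,0],[0,0,0,0],[0,0,0,0]])

```text
clock: 10.55
eef_pos: [0.5291, -0.0477, 0.1239]
tool_rot: [0.646, 0.761, 0.032, -0.038]
ft_force: [-1.5, -1.8, -2.4]
grip_width: 0.0185
```

Call:
send_rows(moves=[[-0.0003,0,0.003,0],[-0.0003,0,0.002,0],[0,0,0,0]])

```text
clock: 10.85
eef_pos: [0.5293, -0.0479, 0.119]
tool_rot: [0.646, 0.761, 0.032, -0.038]
ft_force: [-2.3, -0.8, -1.2]
grip_width: 0.0185
```

```bash
python3 st.py ; python3 - <<'E'
from h import *
p,_=cams.camera("scene");cv2.imwrite("pics/s6.png",p);crop(p,280,150,340,206,10,"pics/g6.png")
E
```

```text
10.85 [-0.145  0.399 -0.079  1.124  0.095  1.262] [ 0.5293 -0.0479  0.119 ] [-2.27 -0.81 -1.16]
[[-1.613e-01  9.868e-01 -1.640e-02]
 [ 9.818e-01  1.622e-01  9.850e-02]
 [ 9.990e-02 -2.000e-04 -9.950e-01]]
```

View pics/g6.png

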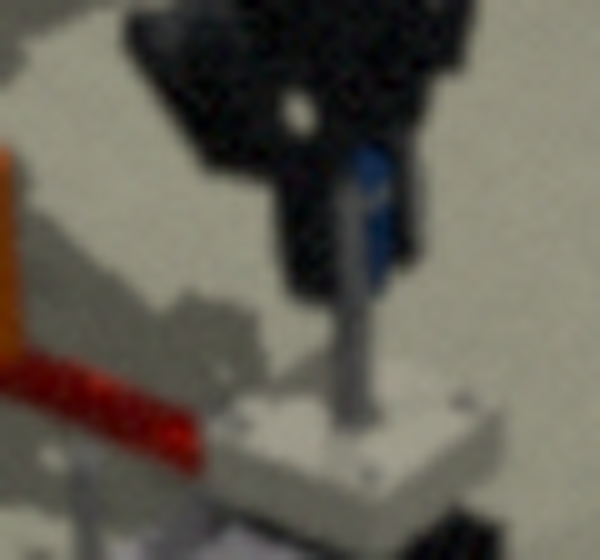

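The pin is clearly in the hole (shaft enters the cap at crop (352,420)). I lower the last few mm to contact.

Call:
send_rows(moves=[[-0.0002,-0.0005,0.002,0],[-0.0002,0,0.001,0],[0,0,0,0]])

```text
clock: 11.2
eef_pos: [0.5292, -0.0481, 0.1162]
tool_rot: [0.646, 0.761, 0.033, -0.038]
ft_force: [-1.3, -0.2, -0.5]
grip_width: 0.0185
```

Call:
send_rows(moves=[[0,0,0,0],[0,0,0,0],[0,0,0,0],[0,0,0,0],[0,0,0,0]], claw=0)

```text
clock: 11.7
eef_pos: [0.5291, -0.0482, 0.1163]
tool_rot: [0.646, 0.761, 0.032, -0.038]
ft_force: [0.6, -0.4, 0.3]
grip_width: 0.043
```

```bash
python3 st.py .5292 -.0481 .20; python3 - <<'E'
from h import *
p,_=cams.camera("scene");cv2.imwrite("pics/s7.png",p);crop(p,280,150,340,206,10,"pics/g7.png")
E
```

```text
11.7 [-0.145  0.401 -0.084  1.116  0.095  1.261] [ 0.5291 -0.0482  0.1163] [ 0.63 -0.45  0.33]
[[-1.614e-01  9.868e-01 -1.570e-02]
 [ 9.819e-01  1.621e-01  9.840e-02]
 [ 9.960e-02  4.000e-04 -9.950e-01]]
tool delta [ 0.0084  0.0001 -0.0832]
```

View pics/g7.png

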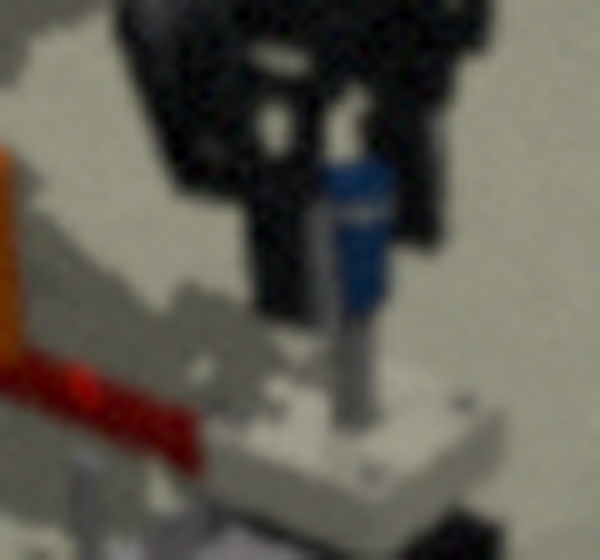

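The pin stands free between the fingers (handle at 360,240). I retract straight up.

Call:
send_rows(moves=[[0.001,0,-0.01,0],[0.002,0,-0.02,0],[0.003,0,-0.03,0],[0.002,0,-0.025,0],[0,0,0,0],[0,0,0,0]])

```text
clock: 12.35
eef_pos: [0.5296, -0.0488, 0.2027]
tool_rot: [0.646, 0.761, 0.033, -0.037]
ft_force: [-0.0, -0.4, 0.2]
grip_width: 0.043
```

```bash
python3 st.py; python3 - <<'E'
from h import *
p,_=cams.camera("scene");cv2.imwrite("pics/s8.png",p);crop(p,260,130,350,220,6.5,"pics/g8.png")
p,_=cams.camera("top");cv2.imwrite("pics/t8.png",p);
E
```

```text
12.35 [-0.146  0.339  0.06   1.32   0.095  1.261] [ 0.5296 -0.0488  0.2027] [-0.04 -0.38  0.16]
[[-0.1615  0.9868 -0.0138]
 [ 0.9819  0.162   0.0978]
 [ 0.0988  0.0022 -0.9951]]
```

View pics/g8.png

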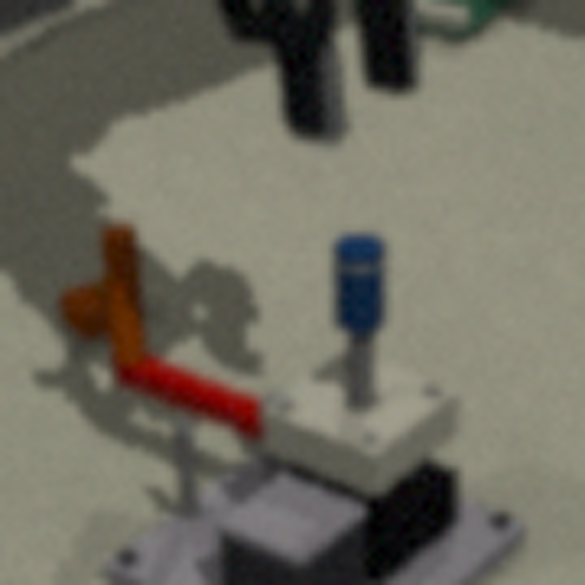

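View pics/t8.png

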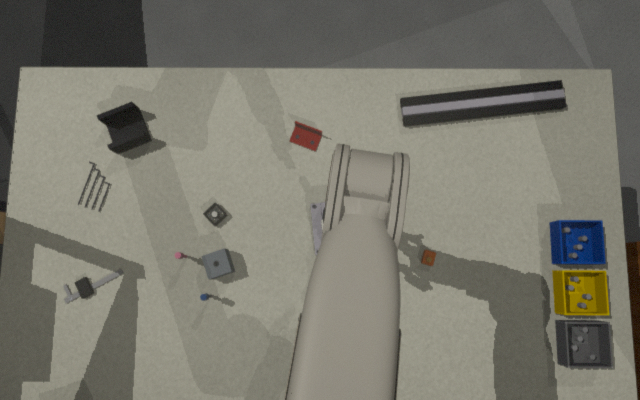

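The pin stands upright on the closed lever. The visible shaft (76 px) and handle (82 px) are about equal, so the tip is roughly 25 mm deep. The rack hole is empty and the fan, heater and bracket look unmoved. Next comes the post.

```bash
python3 st.py .5419 -.1721 .185;python3 st.py .5419 -.1721 .069; python3 - <<'E'
from h import *
print(onz("scene",260+(119+.5)/6.5-.5,130+(232.5)/6.5-.5,.115))
E
```

```text
12.45 [-0.146  0.34   0.058  1.32   0.095  1.26 ] [ 0.5284 -0.0487  0.2009] [ 0.61  0.86 -0.29]
[[-0.1611  0.9868 -0.0177]
 [ 0.9819  0.1621  0.0984]
 [ 0.1    -0.0015 -0.995 ]]
tool delta [-0.125  -0.0067  0.0034]
12.45 [-0.146  0.34   0.058  1.32   0.095  1.26 ] [ 0.5284 -0.0487  0.2009] [ 0.61  0.86 -0.29]
[[-0.1611  0.9868 -0.0177]
 [ 0.9819  0.1621  0.0984]
 [ 0.1    -0.0015 -0.995 ]]
tool delta [-0.1366 -0.0065  0.1188]
[ 0.54124076 -0.17252615  0.115     ]
```

Call:
send_rows(moves=[[-0.025,-0.001,0,0],[-0.03,-0.002,0,0],[-0.03,-0.002,0.001,0],[-0.025,-0.001,0.001,0],[-0.015,-0.001,0.001,0],[0,0,0,0],[0,0,0,0]], claw=0.2)

```text
clock: 13.15
eef_pos: [0.5418, -0.1717, 0.1855]
tool_rot: [0.647, 0.761, 0.032, -0.039]
ft_force: [0.5, 0.4, -0.7]
grip_width: 0.0513
```

```bash
python3 st.py .5419 -.1721 .069; python3 - <<'E'
from h import *
p,_=cams.camera("scene");crop(p,230,110,350,220,5,"pics/g9.png")
E
```

```text
13.15 [-0.353  0.439  0.164  1.347  0.087  1.053] [ 0.5418 -0.1717  0.1855] [ 0.51  0.44 -0.7 ]
[[-0.161   0.9868 -0.0176]
 [ 0.9818  0.1619  0.0994]
 [ 0.1009 -0.0012 -0.9949]]
tool delta [-0.0122  0.0002  0.1159]
```

View pics/g9.png

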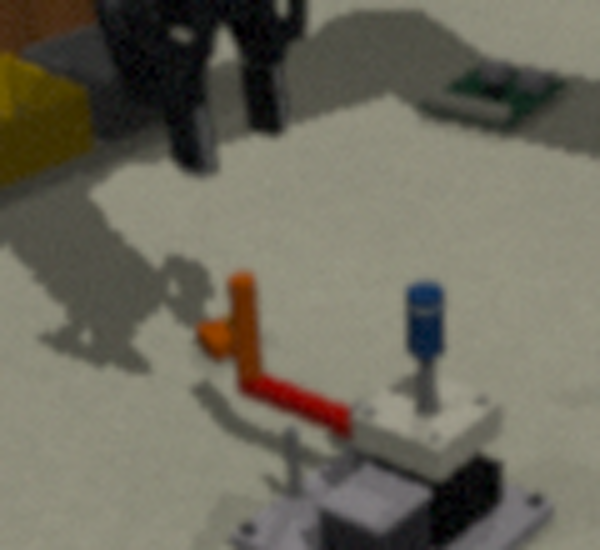

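The fingers straddle the post (post top at crop 241,275, fingers at 190 and 265). I descend and grip.

Call:
send_rows(moves=[[-0.003,0,0.025,0],[-0.003,0,0.03,0],[-0.003,0,0.03,0],[-0.002,0,0.02,0],[-0.001,0,0.01,0],[0,0,0,0],[0,0,0,0]])

```text
clock: 13.9
eef_pos: [0.5431, -0.1724, 0.0717]
tool_rot: [0.646, 0.762, 0.033, -0.037]
ft_force: [0.2, 1.2, 0.6]
grip_width: 0.0517
```

Call:
send_rows(moves=[[0,0,0,0],[0,0,0,0],[0,0,0,0],[0,0,0,0],[0,0,0,0]], claw=-1)

```text
clock: 14.4
eef_pos: [0.5426, -0.1733, 0.0719]
tool_rot: [0.647, 0.761, 0.032, -0.037]
ft_force: [-2.4, -0.3, 6.3]
grip_width: 0.0146
```

```bash
python3 st.py; python3 - <<'E'
from h import *
p,_=cams.camera("scene");crop(p,230,110,350,220,5,"pics/g10.png")
E
```

```text
14.4 [-0.355  0.525 -0.009  1.085  0.086  1.051] [ 0.5426 -0.1733  0.0719] [-2.39 -0.27  6.3 ]
[[-0.1609  0.9869 -0.0146]
 [ 0.9821  0.1616  0.0973]
 [ 0.0984  0.0013 -0.9951]]
```

View pics/g10.png

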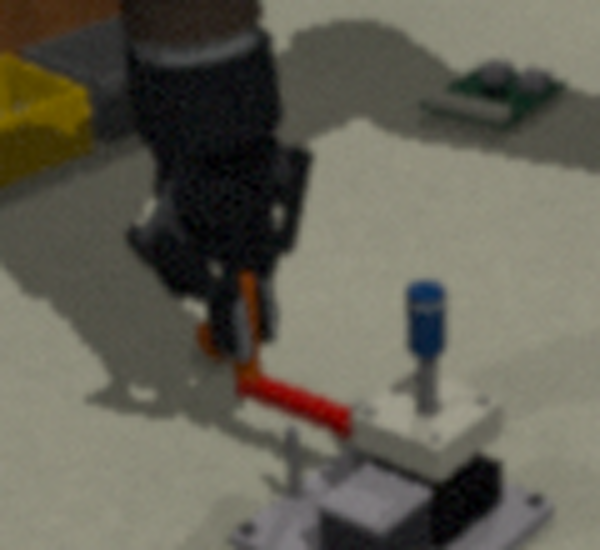

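The post is gripped (opening 14.6 mm) and the pin is undisturbed. I work out the arc in tool axes.

```bash
python3 - <<'E'
from h import *
from scipy.spatial.transform import Rotation as R
Rm=R.from_quat(monitor.get_obs()["tool_rot"]).as_matrix()
a0=-np.pi/2+.11
p=lambda t:.085*np.array([np.cos(a0+t),np.sin(a0+t),0])
ts=np.linspace(0,.6,13)
for i in range(1,13): print(ts[i].round(2),(Rm.T@(p(ts[i])-p(ts[i-1]))).round(4),(p(ts[i])-p(0)).round(4))
E
```

```text
0.05 [-0.0001  0.0042 -0.    ] [0.0042 0.0006 0.    ]
0.1 [0.0001 0.0042 0.    ] [0.0084 0.0014 0.    ]
0.15 [0.0003 0.0042 0.    ] [0.0125 0.0023 0.    ]
0.2 [0.0005 0.0042 0.0001] [0.0166 0.0035 0.    ]
0.25 [0.0007 0.0042 0.0001] [0.0206 0.0049 0.    ]
0.3 [0.0009 0.0041 0.0001] [0.0246 0.0065 0.    ]
0.35 [0.0011 0.0041 0.0001] [0.0284 0.0083 0.    ]
0.4 [0.0013 0.004  0.0001] [0.0322 0.0103 0.    ]
0.45 [0.0015 0.004  0.0002] [0.0358 0.0125 0.    ]
0.5 [0.0017 0.0039 0.0002] [0.0394 0.0148 0.    ]
0.55 [0.0019 0.0038 0.0002] [0.0428 0.0173 0.    ]
0.6 [0.0021 0.0037 0.0002] [0.0461 0.02   0.    ]
```

Call:
send_rows(moves=[[0,0.0042,0,0],[0.0001,0.0042,0,0],[0.0003,0.0042,0,0],[0.0005,0.0042,0,0],[0.0007,0.0042,0,0],[0.0009,0.0041,0,0],[0.0011,0.0041,0,0],[0.0013,0.004,0,0],[0.0015,0.004,0,0],[0,0,0,0]])

```text
clock: 15.45
eef_pos: [0.5768, -0.1632, 0.0717]
tool_rot: [0.647, 0.761, 0.03, -0.037]
ft_force: [-4.7, -7.8, 4.1]
grip_width: 0.0146
```

```bash
python3 - <<'E'
from h import *
p,_=cams.camera("scene");crop(p,230,110,350,220,5,"pics/g11.png")
E
```

```text
(no output)
```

View pics/g11.png

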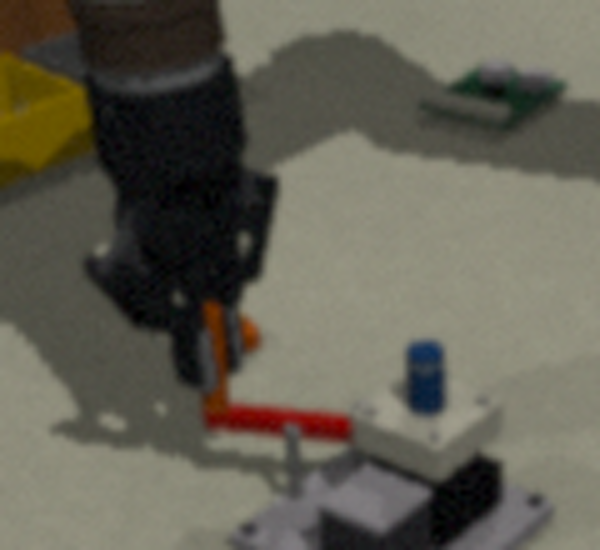

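The pin has dropped, and its handle sits on the inlet (crop 425,375). I go on to the stop.

Call:
send_rows(moves=[[0.0012,0.0039,0,0],[0.0014,0.0038,0,0],[0,0,0,0]])

```text
clock: 15.8
eef_pos: [0.5828, -0.1598, 0.0717]
tool_rot: [0.647, 0.761, 0.028, -0.038]
ft_force: [-7.0, -8.3, 5.1]
grip_width: 0.0146
```

Call:
send_rows(moves=[[0.0012,0.0025,0,0],[0,0,0,0]])

```text
clock: 16.0
eef_pos: [0.5858, -0.1567, 0.0716]
tool_rot: [0.647, 0.761, 0.03, -0.038]
ft_force: [-5.4, -4.1, 2.9]
grip_width: 0.0143
```

Call:
send_rows(moves=[[0.001,0.002,0,0],[0,0,0,0]])

```text
clock: 16.2
eef_pos: [0.587, -0.1557, 0.0717]
tool_rot: [0.647, 0.761, 0.03, -0.038]
ft_force: [-6.4, -4.4, 4.2]
grip_width: 0.0143
```

Call:
send_rows(moves=[[0.0007,0.0013,0,0],[0,0,0,0],[0,0,0,0]])

```text
clock: 16.5
eef_pos: [0.5876, -0.1552, 0.0717]
tool_rot: [0.647, 0.761, 0.029, -0.039]
ft_force: [-7.4, -6.1, 4.4]
grip_width: 0.0148
```

Call:
send_rows(moves=[[0.0008,0.0017,0,0],[0,0,0,0],[0,0,0,0]])

```text
clock: 16.8
eef_pos: [0.5879, -0.155, 0.0716]
tool_rot: [0.647, 0.761, 0.028, -0.039]
ft_force: [-11.2, -7.6, 5.2]
grip_width: 0.0148
```

Call:
send_rows(moves=[[0.0008,0.0017,0,0],[0,0,0,0],[0,0,0,0]])

```text
clock: 17.1
eef_pos: [0.588, -0.1549, 0.0716]
tool_rot: [0.648, 0.76, 0.026, -0.04]
ft_force: [-14.6, -11.1, 6.4]
grip_width: 0.0146
```

The TCP no longer advances while the force climbs (18 N), so the lever is at its stop. I check by camera.

```bash
python3 - <<'E'
from h import *
p,_=cams.camera("scene");cv2.imwrite("pics/s12.png",p);crop(p,230,110,350,220,5,"pics/g12.png")
p,_=cams.camera("top");crop(p,290,110,450,270,4,"pics/g12t.png")
o=monitor.get_obs();print(o["clock"],o["eef_pos"],o["ft_force"],o["joint_vel"].round(4))
# lever angle: foot of the post vs pivot in the scene, z=.053
g=lambda x,y:(230+(x+.5)/5-.5,110+(y+.5)/5-.5)
E
```

```text
17.2 [ 0.58799535 -0.15489212  0.07158785] [-14.8286552  -10.60246      6.98395563] [-0.0011  0.0005 -0.0008  0.0009 -0.0007 -0.0018]
```

View pics/g12.png

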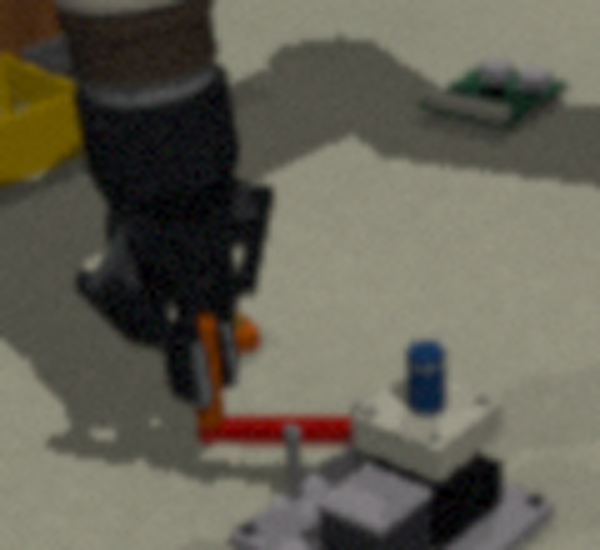

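View pics/g12t.png

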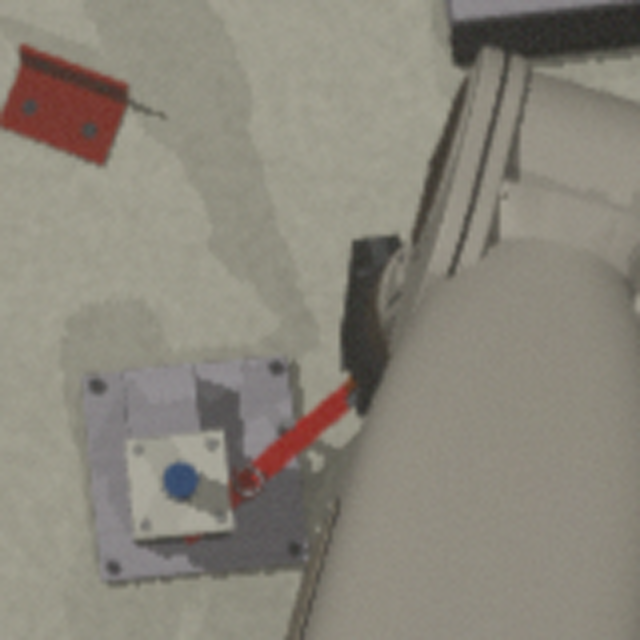

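The top view shows the lever from its pivot (248,482) to (350,390), an angle of about 0.73 rad. Subtracting the 0.11 rad feeder yaw gives about 0.6, the stop. The pin handle sits centred on the cap at (181,481), and nothing is moving. I hand it in.

```bash
python3 -c "
from workcell import order,monitor
print(order.job_done());o=monitor.get_obs();print(o['clock'],o['eef_pos'],o['ft_force'],o['grip_width'])"
```

```text
the job is handed in; nothing more can be done
None
the job is handed in; nothing more can be done
```

The job is done and handed in at about 17 s; no verdict is reported. I put the blue-handled pin from the rack into the inlet and let it go on the closed lever. Then I gripped the thumb post and pushed the lever to its stop, and the pin dropped through without being touched.

**Last checks:**
- **Lever:** about 0.6 rad in the top view. The TCP had stopped advancing while the push rose to about 18 N, with the post still held at 14.6 mm opening.
- **Pin:** the handle sits centred on the inlet cap, upright and clear of the fingers.
- **Fan, heater block and red bracket:** I measured no positions. The top view after the pin was placed showed all three where they had been. The last pictures covered only the bracket and part of the heater.

**What went wrong or disagreed:**
- **Tilted tool:** on the first long move, joint 6 ran into its limit and left the tool tilted by 0.1 rad. I kept the tilt and turned the jaws so that it lay in the pad plane, which kept the pin upright.
- **Camera differences:** the two cameras differed by 2–3 mm, and I corrected the pin's position from the scene view and the side force before inserting it.

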